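Close the sizing gauge on a peeled sweet potato

TASK

Measure the thickness of the peeled sweet potato: lay it on the base of the sizing gauge between the two jaws, lengthwise along the jaws, and let go of it. Then slide the moving jaw towards the fixed stop until the potato is nipped squarely between both, press it snug on the potato with about 8 N for half a second (never more than 12 N, and without rocking the jaw askew on its beam), and leave the jaw closed on the potato with your hand off. Do not disturb the other things on the worktop.

Things in the scene. Friction and masses are not known exactly. Their poses are not given: they have to be found in the camera images.
- potato_mid (a point): Centre of the peeled sweet potato (25 mm above its underside): pale orange, eight-sided from the peeler, 140 mm long along its x axis, 50 mm across the flats and high over its middle 50 mm, tapering to both ends, 0.2 to 0.34 kg. It lies on the chopping board beside a thinner carrot and a cucumber (their places change) and is the thickest of the three.
- potato: The same sweet potato; origin at the middle of its underside, x along its length.
- gauge: Sizing gauge, fixed: wooden base 175 x 250 mm, its top (the bed) 12 mm above the origin. Origin: on the worktop, middle of the measuring place. y runs along the beam from stop to sliding jaw; x from the open side to the beam, a bar at x = 100 mm. Stop and jaw reach over the bed to x = -47 and -52 mm, up to 55 mm high. The potato belongs here: length along x, centre within 30 mm of x = 0, 37 mm up.
- stop: Fixed stop of the gauge, an aluminium block; same origin and axes as the gauge, block from y = -103 to -85 mm. A white nose, 85 mm wide, stands out of its front, set by hand to a different length each time: its flat face, which the potato must meet, lies anywhere from y = -75 to -51 mm. This setting is not reported and is not to be changed.
- jaw_slide (a joint): Travel of the sliding jaw towards the stop, in m (0 to 0.11). Its measuring face is flat, parallel to the stop, at gauge y = 75 mm minus this value. It drags on its beam with about 3 N and stays where it is left.
- jaw_grip (a point): Point on the thumb tab of the sliding jaw, over the beam: gauge x = 100 mm, y = 82 mm minus the joint value, 58 mm up. The ribbed aluminium tab is 14 mm thick along y, 24 mm along x, and stands from 32 to 76 mm above the worktop on a carriage 44 mm (y) by 32 mm (x). It can be pinched or pushed.
- jaw: The sliding jaw with its tab; origin on the worktop under the tab, axes as the gauge when it is square. It can rock on the beam about the upright axis through the tab against a springy fit of 60 N m per rad: the potato touches it about 100 mm from that axis, so it rocks about 0.0017 rad per newton pressed, and springs back.
- carrot_mid (a point): Carrot, 160 mm long, 28 mm thick, on the board; its centre, 14 mm above its underside. Leave it alone.
- cucumber_mid (a point): Dark green cucumber, 170 mm long, 42 mm thick, on the board; its centre, 21 mm above its underside. Leave it alone.
- board: Chopping board, fixed, 240 (x) x 280 (y) x 15 mm; origin under its centre.
- lemon_mid (a point): Lemon, 75 mm long, 54 mm thick; its centre. Leave it alone.
- lime_mid (a point): Lime, 58 mm long, 48 mm thick; its centre. Leave it alone.
- tomato: Tomato, 72 mm across, 56 mm high; origin at its underside. Leave it alone.
- peeler: Peeler with black handle, 140 mm long, 14 mm high, lying flat; origin at its underside. Leave it alone.
Not all that is in view belongs to the job. What is shaped like the potato but blue or purple is not meant.

How it is judged (in metres and radians):
On the way, in this order (a step that is already met when the one before it is completed fails the run):
1. the potato lies on the gauge's bed between the jaws, lengthwise along them, let go (z of potato_mid in the frame of gauge between 0.03 and 0.045 m and x of potato_mid in the frame of gauge between -0.035 and 0.035 m and angle between the x axis of potato and the x axis of gauge, either way round below 0.25 rad and y of potato_mid in the frame of gauge between -0.05 and 0.05 m and contact force between the fingers and potato below 0.1 N), for 0.2 s.
2. the potato is pressed between the sliding jaw (4 to 12 N) and the stop (over 2 N) (z of potato_mid in the frame of gauge between 0.03 and 0.045 m and x of potato_mid in the frame of gauge between -0.035 and 0.035 m and contact force between potato and jaw between 4 and 12 N and contact force between potato and stop above 2 N), for 0.3 s.
At the end, for the whole second after the job is handed in: The potato lies on the gauge's bed, its centre within 35 mm of the gauge's x = 0, its length within 0.1 rad of the jaws' direction, touching both the stop and the sliding jaw (over 0.3 N each), at rest, with the jaw tilted less than 0.02 rad (z of potato_mid in the frame of gauge between 0.03 and 0.045 m and x of potato_mid in the frame of gauge between -0.035 and 0.035 m and contact force between potato and jaw above 0.3 N and contact force between potato and stop above 0.3 N and angle between the x axis of jaw and the x axis of gauge, either way round below 0.02 rad and angle between the x axis of potato and the x axis of gauge, either way round below 0.1 rad and linear speed of potato below 0.01 m/s).
It fails at once if the sliding jaw presses the potato with more than 12 N (contact force between potato and jaw above 12 N).
It fails at once if the sliding jaw is rocked more than 0.04 rad on its beam (angle between the x axis of jaw and the x axis of gauge, either way round above 0.04 rad).
It fails at once if another thing on the worktop is moved by more than 25 mm (distance of any of carrot_mid, cucumber_mid, lemon_mid, lime_mid, tomato, peeler from where it was at the start of the episode above 0.025 m).
It also fails if it takes over 72 s, if anything falls off the work surface, if the arm or the gripper's body presses on something with over 40 N, if the wrist force passes 120 N, or if a joint passes its speed limit or range.

ROBOT

A 7-joint arm with a two-finger parallel gripper is mounted at the origin on the work surface. World frame = base frame: x ahead of the robot, y to its left, z up, the work surface at z = 0. Lengths are in mm, angles in rad, forces in N, time in s.
With the tool pointing down it reaches from about 425 to 875 mm from the base axis. Payload 4.7 kg.
Tool frame: the origin (TCP) lies between the finger pads; the fingertips stand 17 mm ahead of it and the grasp point (between the pads) lies 2 mm behind it; z points along the fingers, y is the line along which they close (so a half turn about z gives the same grasp; the last joint's range is limited). The gripper opens to 87 mm and grips with 3 to 60 N. Pads are 19 mm wide; open, the fingers measure 117 mm over their backs; the gripper's body (75 mm by 190 mm) begins 51 mm behind the grasp point.
Start: joints at [1.145, 0.321, -0.07, 1.45, 0.023, 1.371, -0.057], TCP at [276.727, -588.175, 207.287] pointing down, gripper open.
Joint ranges: [-2.86, 2.86], [-0.3, 2.09], [-1.38, 1.24], [0.06, 2.45], [-1.56, 4.7], [0.09, 2.05], [-2.69, 2.69]. Speed limits (rad/s): [2.57, 2.57, 3.14, 3.14, 3.14, 3.14, 3.14].

INTERFACE

Orientations are given as a rotation vector (axis times angle).
In Python, from cell import env gives the robot as it stands.
- The arm moves only by the shell command python3 -m inch 'ROWS' [FORCE]. ROWS is JSON, a list of rows, each a list of 3 entries, a list of its own where there are three numbers: the opening, from 0 (shut) to 1 (fully open), then the shift along the tool's x, y, z in mm, then the turn, a rotation vector about the tool's x, y, z in rad. A call has exactly 5 rows; each row shifts and turns the commanded pose from where the row before left it, along the tool's axes as they then stand; what a row does not reach is not made up. A row lasts 1/12 s, in which the tool goes at most 41.7 mm and 7.16 degrees, less where a joint would pass 70% of its speed; a pose out of reach is approached as far as the arm can. A call with a gripper value outside its range is refused whole. The fingers move at their own pace and stop on an object; FORCE is the grip in N (left out, the last holds). Time passes only in rows, so rows that do not move let the fingers close, or fill a call up. It gives the time, the measured TCP pose, the force, the opening and the grip force at its end, in the units of the state.
- env.observe(): the state, without advancing time (a new reading comes with each control period).
- env.camera(name): name is "scene" or "side" or "wrist"; returns a dict with "frame" (384x512x3 uint8, blue, green, red), "fx", "fy", "cx", "cy" (pixels), "eye" and "rotation" of the camera in the world. Camera axes: x right, y down, z forward; pixel columns grow to the right and rows downward; lengths in mm; the calibration is good to about 2 mm. A picture is of the moment at which its call begins. There is no depth.
- env.hand_in(): hands the job in; it is judged then, once.
The state is a dict: "time_s": time; "qpos": joint angles; "qvel": joint speeds; "tau": joint torques, N m; "tcp_pos": TCP position; "ee_rot": TCP orientation; "force": force on the tool from outside, world axes, zero at the start; "ft_torque": the same for the moment, N m; "grip_width": finger opening in mm; "grasp_force": force on a finger pad.
Only numpy, scipy, OpenCV 4.12 (cv2) and the standard library are available. Lean on these libraries where they do the work, as an engineer would, in place of code of your own. Each camera call takes 0.05 s, during which the arm holds its last target. There are 200 camera calls.

## Working session

There is one attempt and no reset: what is moved stays moved. The work goes in short steps, Python scripts to look and compute and a shell command to move; the robot and the scene stay as the last step left them, time stands still between calls to the robot, and variables do not carry over. Pictures are saved under pics/ and viewed, at most 10 in all, crops included, and the job is handed in when it is done.

```bash
mkdir -p pics; ls; python3 - <<'E'
from cell import env
import cv2,numpy as np
o=env.observe();print({k:np.round(v,3).tolist() for k,v in o.items()})
ims=[]
for n in("scene","side"):
    c=env.camera(n);cv2.imwrite(f"pics/{n}0.png",c["frame"]);print(n,c["fx"],c["cx"],c["cy"],np.round(c["eye"]),np.round(c["rotation"],3).tolist())
E
```

```text
pics
{'time_s': 0.0, 'qpos': [1.145, 0.322, -0.07, 1.452, 0.023, 1.371, -0.057], 'qvel': [0.001, 0.001, 0.001, 0.0, 0.001, 0.0, -0.001], 'tau': [-0.0, -49.129, -0.404, -31.253, -0.064, 0.044, 0.0], 'tcp_pos': [276.433, -587.641, 206.173], 'ee_rot': [-3.064, -0.685, 0.001], 'force': [0.371, 0.42, 0.174], 'ft_torque': [0.007, -0.034, 0.029], 'grasp_force': 0.0, 'grip_width': 86.883}
scene 386.41603527739613 250.19236818544096 194.94374190772294 [ 942. -929.  725.] [-2.118, -0.58, 0.283]
side 454.8423637834977 253.99312563043335 193.3114932836438 [  171. -1311.   957.] [-2.177, 0.267, -0.149]
```

View pics/scene0.png

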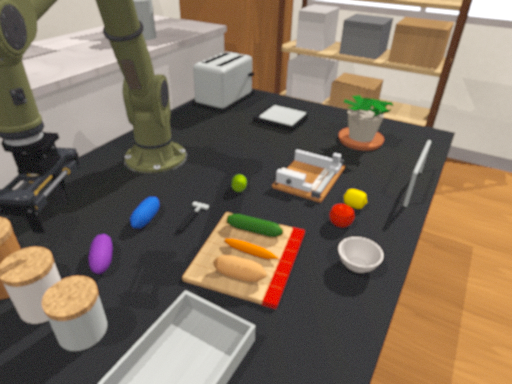

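View pics/side0.png

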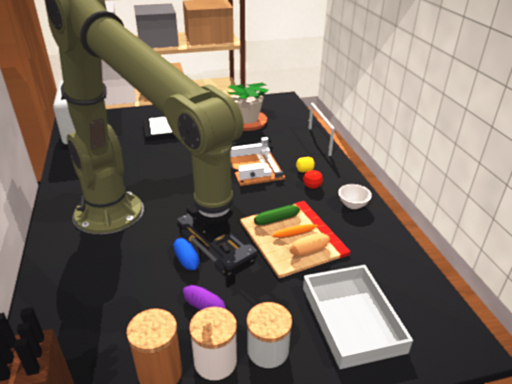

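The scene view shows three things on the board: potato (240,268), carrot (252,248) and cucumber (255,225). The blue (145,212) and purple (100,253) ones are decoys. The gauge is near (310,175). The thickest pale orange one, at (240,268), fits the description. In the side view it is at (310,245), and the gauge is at (255,162). I'll confirm it in an enlarged crop.

```bash
cat > h.py <<'E'
import cv2,numpy as np
from scipy.spatial.transform import Rotation as R
from cell import env
def ray(c,p):
    d=R.from_rotvec(c["rotation"]).as_matrix() if np.size(c["rotation"])==3 else np.array(c["rotation"])
    v=d@np.array([(p[0]-c["cx"])/c["fx"],(p[1]-c["cy"])/c["fy"],1.]);return np.array(c["eye"],float),v/np.linalg.norm(v)
def plane(c,p,z):
    e,v=ray(c,p);return e+v*(z-e[2])/v[2]
def tri(a,p,b,q):
    e,v=ray(a,p);f,w=ray(b,q);s=np.linalg.lstsq(np.c_[v,-w],f-e,rcond=None)[0]
    P,Q=e+s[0]*v,f+s[1]*w;return (P+Q)/2,np.linalg.norm(P-Q)
def proj(c,P):
    m=R.from_rotvec(c["rotation"]).as_matrix();q=m.T@(np.array(P,float)-c["eye"]);return np.array([c["fx"]*q[0]/q[2]+c["cx"],c["fy"]*q[1]/q[2]+c["cy"]])
E
python3 - <<'E'
from h import *
a=env.camera("scene");b=env.camera("side")
cs=[]
for c,(x,y,w,h) in((a,(180,205,135,105)),(b,(235,195,135,105))):
    hsv=cv2.cvtColor(c["frame"],cv2.COLOR_BGR2HSV)
    cs.append(cv2.resize(c["frame"][y:y+h,x:x+w],(400,311),interpolation=cv2.INTER_CUBIC))
g=[cv2.resize(c["frame"][y:y+67,x:x+86],(400,311),interpolation=cv2.INTER_CUBIC) for c,x,y in((a,266,140),(b,220,130))]
cv2.imwrite("pics/crop1.png",np.vstack([np.hstack(cs),np.hstack(g)])[:600])
p,e=tri(a,(240,268),b,(310,245));print(p,e)
for pt in((240,268),(252,248),(255,225)):print(plane(a,pt,35))
for pt in((310,245),(295,230),(277,214)):print(plane(b,pt,35))
print(plane(a,(310,175),12),plane(b,(255,162),12))
for c in(a,b):print(a["frame"][268,240],b["frame"][245,310],a["frame"][290,225])
E
```

```text
[ 593.26627299 -360.87227439   39.78330248] 2.358681834792649
[ 590.24676655 -355.38665922   35.        ]
[ 579.74035479 -278.37195581   35.        ]
[ 539.99669403 -192.71284076   35.        ]
[ 595.28093918 -357.59995775   35.        ]
[ 573.52264092 -280.07929437   35.        ]
[ 541.84750314 -188.46071381   35.        ]
[555.52132907 168.83542761  12.        ] [562.01597181 181.1287929   12.        ]
[ 96 157 215] [ 97 166 240] [100 143 183]
[ 96 157 215] [ 97 166 240] [100 143 183]
```

View pics/crop1.png

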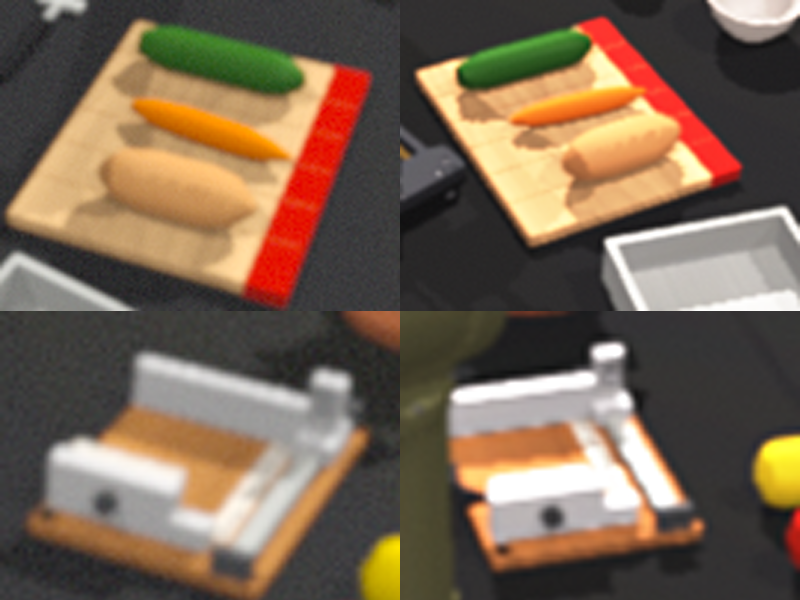

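The crop confirms the pale orange, thickest one is the potato. It also shows the gauge with its stop nearest the camera and the sliding jaw and tab on the far side, with the beam on the +x side. Next I move above the potato.

```bash
python3 -m inch '[[1,[38,-7,-6],[0,0,0]],[1,[38,-7,-6],[0,0,0]],[1,[38,-7,-6],[0,0,0]],[1,[38,-7,-6],[0,0,0]],[1,[38,-7,-6],[0,0,0]]]'; python3 -m inch '[[1,[38,-7,-4],[0,0,0]],[1,[38,-7,-4],[0,0,0]],[1,[38,-7,-4],[0,0,0]],[1,[38,-7,-4],[0,0,0]],[1,[38,-7,-4],[0,0,0]]]'; python3 - <<'E'
from h import *
c=env.camera("wrist");cv2.imwrite("pics/w1.png",c["frame"])
o=env.observe();print(o["tcp_pos"],o["ee_rot"],c["eye"],c["rotation"],c["fx"])
E
```

```text
time_s: 0.62
tcp_pos: [434.9, -474.3, 237.4]
ee_rot: [-3.066, -0.685, 0.0]
force: [1.1, -0.2, 0.2]
grip_width: 86.9
grasp_force: 0.0
time_s: 1.03
tcp_pos: [591.9, -361.8, 257.3]
ee_rot: [-3.066, -0.685, 0.0]
force: [0.2, -0.5, -0.2]
grip_width: 87.0
grasp_force: 0.0
[ 599.95626293 -352.43126629  257.41431445] [-3.05742103 -0.70194232 -0.01183634] [ 665.17946741 -326.3413908   435.97239468] [ 2.42925937 -1.53890145 -0.23331523] 334.70232124765556
```

View pics/w1.png

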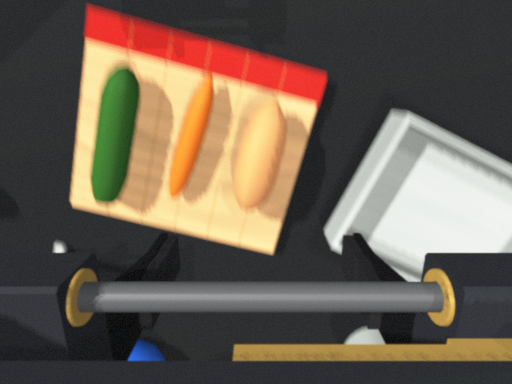

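The wrist view shows the cucumber at (115,135), the carrot at (192,135) and the potato at (260,152), lying from about (272,97) to (248,209). I'll measure it by mask.

```bash
python3 - <<'E'
from h import *
c=env.camera("wrist");f=c["frame"]
for p in((260,152),(250,180),(270,115),(282,150),(295,150),(215,200),(225,120),(245,225)):print(p,f[p[1],p[0]],cv2.cvtColor(f,cv2.COLOR_BGR2HSV)[p[1],p[0]])
hsv=cv2.cvtColor(f,cv2.COLOR_BGR2HSV)
b=hsv[...,2]
roi=np.zeros(f.shape[:2],np.uint8);roi[85:220,222:300]=1
data=cv2.GaussianBlur(f,(3,3),0)
gc=np.full(f.shape[:2],0,np.uint8);gc[85:222,222:298]=3
for p in((260,152),(250,190),(268,118)):cv2.circle(gc,p,8,1,-1)
cv2.grabCut(data,gc,None,np.zeros((1,65)),np.zeros((1,65)),5,cv2.GC_INIT_WITH_MASK)
m=((gc==1)|(gc==3)).astype(np.uint8)
cn=max(cv2.findContours(m,0,1)[0],key=cv2.contourArea)
r=cv2.minAreaRect(cn);bx=cv2.boxPoints(r);print(r)
W=np.array([plane(c,p,40) for p in bx]);print(W.round())
print("ctr",plane(c,r[0],40),[np.linalg.norm(W[i]-W[(i+1)%4]) for i in range(2)],[np.degrees(np.arctan2(*(W[(i+1)%4]-W[i])[[1,0]])) for i in range(2)])
s=cv2.imread("pics/scene0.png");a=env.camera("scene")
for q in((238,267),(240,268),(241,269)):print(tri(c,r[0],a,q))
o=env.observe();print(o["tcp_pos"],o["ee_rot"])
v=f.copy();cv2.drawContours(v,[cn],-1,(255,0,0),1);cv2.imwrite("pics/w1m.png",cv2.resize(v[60:240,60:340],None,fx=2,fy=2))
E
```

```text
(260, 152) [152 231 255] [ 23 103 255]
(250, 180) [142 222 254] [ 21 112 254]
(270, 115) [144 211 246] [ 20 106 246]
(282, 150) [104 165 234] [ 14 142 234]
(295, 150) [108 154 199] [ 15 117 199]
(215, 200) [153 219 250] [ 20  99 250]
(225, 120) [115 163 211] [ 15 116 211]
(245, 225) [158 224 251] [ 21  94 251]
((259.5, 156.49996948242188), (74.99998474121094, 128.99996948242188), 0.0)
[[ 511. -341.   40.]
 [ 654. -277.   40.]
 [ 691. -354.   40.]
 [ 553. -427.   40.]]
ctr [ 606.39791975 -347.6911353    40.        ] [np.float64(156.49359546182546), np.float64(84.96767144565305)] [np.float64(24.093569157360587), np.float64(-64.01922910253693)]
(array([ 595.05083672, -352.20401362,   34.34813762]), np.float64(22.016842662301435))
(array([ 597.19793206, -351.3197937 ,   32.12282951]), np.float64(16.655318530064385))
(array([ 598.15301488, -350.96057206,   29.35415338]), np.float64(13.660948476031315))
[ 594.24946655 -358.15188897  256.77638269] [-3.06093980e+00 -6.97181084e-01 -2.58571338e-03]
```

View pics/w1m.png

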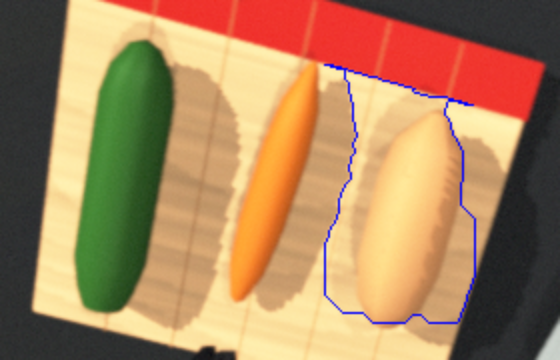

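The automatic outline took in shadow, so I use edges read off this picture: potato ends at crop (437,110) and (378,322), flanks at (366,205) and (455,228). The second view is scene crop 1, with ends at (102,172) and (257,207).

```bash
python3 - <<'E'
from h import *
c=env.camera("wrist");a=env.camera("scene")
k=lambda p:(p[0]/2+60,p[1]/2+60)
s=lambda p:(p[0]/2.963+180,p[1]/2.963+205)
E1,E2,L,Rr=[plane(c,k(p),40) for p in((437,110),(378,322),(366,205),(455,228))]
print(E1,E2,(E1+E2)/2,np.linalg.norm(E1-E2),np.degrees(np.arctan2(*(E1-E2)[[1,0]])),(L+Rr)/2,np.linalg.norm(L-Rr))
print(tri(c,k((437,110)),a,s((257,207))),tri(c,k((378,322)),a,s((102,172))))
print(tri(c,k((318,64)),a,s((290,158))),tri(c,k((236,299)),a,s((132,102))))
S1,S2=plane(a,s((257,207)),40),plane(a,s((102,172)),40);print(S1,S2,np.linalg.norm(S1-S2),np.degrees(np.arctan2(*(S1-S2)[[1,0]])))
o=env.observe();M=R.from_rotvec(o["ee_rot"]).as_matrix();print(o["tcp_pos"],M.round(3).tolist())
cv2.imwrite("pics/w2.png",c["frame"])
E
```

```text
[ 652.71039477 -352.90277141   40.        ] [ 519.42485168 -378.11507808   40.        ] [ 586.06762322 -365.50892475   40.        ] 135.64916662431236 10.711513924922578 [ 589.79927553 -366.81158677   40.        ] 55.6331173490877
(array([ 656.89164851, -350.92047078,   44.34816383]), np.float64(8.681454443581627)) (array([ 524.25301512, -376.89077721,   39.42073798]), np.float64(9.68917716048095))
(array([ 650.0767618 , -278.53323713,   34.16359714]), np.float64(9.328315165969363)) (array([ 498.37743785, -290.52337725,   38.96124419]), np.float64(7.795633829550523))
[ 659.22545709 -345.8230103    40.        ] [ 530.05066334 -377.73364812   40.        ] 133.05794281589434 13.87621935500459
[ 590.39251819 -363.28762948  256.67355834] [[0.905, 0.426, -0.001], [0.426, -0.905, -0.0], [-0.001, -0.0, -1.0]]
```

```bash
python3 -m inch '[[1,[0,0,8],[0,0,0.12]],[1,[0,0,8],[0,0,0.12]],[0.75,[0,0,8],[0,0,0]],[0.75,[0,0,0],[0,0,0]],[0.75,[0,0,0],[0,0,0]]]'; python3 - <<'E'
from h import *
c=env.camera("wrist");a=env.camera("scene");np.savez("w3.npz",**c)
o=env.observe();M=R.from_rotvec(o["ee_rot"]).as_matrix();print(o["tcp_pos"],o["grip_width"],M.round(3).tolist())
print(proj(c,(589,-364,40)))
f=c["frame"];x0,y0=150,40
v=cv2.resize(f[y0:y0+200,x0:x0+200],None,fx=3,fy=3,interpolation=cv2.INTER_CUBIC)
cv2.imwrite("pics/w3.png",v)
E
```

```text
time_s: 1.7
tcp_pos: [589.5, -364.0, 232.6]
ee_rot: [-3.125, -0.315, 0.002]
force: [0.4, -0.2, -0.4]
grip_width: 74.1
grasp_force: 0.0
[ 590.44293136 -363.6737072   233.72412869] 68.60568559584125 [[0.98, 0.199, 0.0], [0.199, -0.98, -0.0], [0.0, 0.001, -1.0]]
[259.99056399 166.00627534]
```

View pics/w3.png

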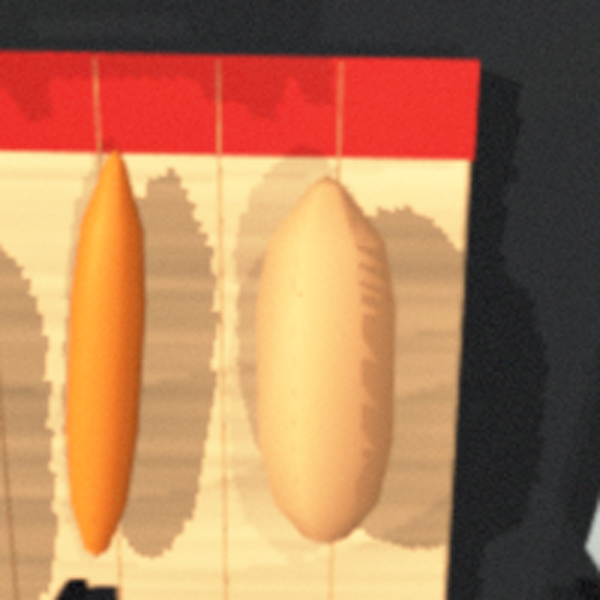

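The potato is aligned with the tool: ends at crop (327,178) and (327,542), flanks at 257 and 394. Its centre is about (595,-361). I correct by 5 mm and descend.

```bash
python3 -m inch '[[0.75,[5,-1.5,30],[0,0,0]],[0.75,[0,0,35],[0,0,0]],[0.75,[0,0,35],[0,0,0]],[0.75,[0,0,25],[0,0,0]],[0.75,[0,0,0],[0,0,0]]]' && python3 -m inch '[[0.75,[0,0,25],[0,0,0]],[0.75,[0,0,22],[0,0,0]],[0.75,[0,0,15],[0,0,0]],[0.75,[0,0,8],[0,0,0]],[0.75,[0,0,0],[0,0,0]]]'
```

```text
time_s: 2.22
tcp_pos: [591.6, -358.8, 101.8]
ee_rot: [-3.12, -0.315, 0.014]
force: [-1.3, 0.1, -0.8]
grip_width: 65.2
grasp_force: 0.0
time_s: 2.63
tcp_pos: [595.0, -360.6, 38.0]
ee_rot: [-3.125, -0.314, 0.002]
force: [0.8, 0.6, 0.5]
grip_width: 65.6
grasp_force: 0.0
```

```bash
python3 -m inch '[[0.3,[0,0,0],[0,0,0]],[0.3,[0,0,0],[0,0,0]],[0.3,[0,0,0],[0,0,0]],[0.3,[0,0,0],[0,0,0]],[0.3,[0,0,0],[0,0,0]]]' 15 && python3 -m inch '[[0.3,[0,0,-5],[0,0,0]],[0.3,[0,0,-15],[0,0,0]],[0.3,[0,0,-25],[0,0,0]],[0.3,[0,0,-25],[0,0,0]],[0.3,[0,0,-15],[0,0,0]]]'
```

```text
time_s: 3.05
tcp_pos: [595.9, -360.9, 39.3]
ee_rot: [3.125, 0.313, 0.002]
force: [-0.1, 0.1, -0.7]
grip_width: 39.5
grasp_force: 0.0
time_s: 3.47
tcp_pos: [596.5, -361.1, 126.8]
ee_rot: [3.124, 0.313, 0.005]
force: [0.6, -0.6, 0.3]
grip_width: 26.2
grasp_force: 0.0
```

The fingers closed past 50 mm with no force, so the grasp missed. I look again.

```bash
python3 -m inch '[[0.75,[0,0,-30],[0,0,0]],[0.75,[0,0,-30],[0,0,0]],[0.75,[0,0,-30],[0,0,0]],[0.75,[0,0,-15],[0,0,0]],[0.75,[0,0,0],[0,0,0]]]'; python3 - <<'E'
from h import *
c=env.camera("wrist");s=env.camera("side");a=env.camera("scene")
o=env.observe();print(o["tcp_pos"],o["ee_rot"],o["grip_width"],c["eye"],c["rotation"])
print(proj(c,(595,-361,40)),proj(a,(595,-361,40)),proj(s,(595,-361,40)))
v=np.hstack([cv2.resize(c["frame"][40:240,150:350],(400,400)),cv2.resize(a["frame"][170:330,170:330],(400,400))])
cv2.imwrite("pics/w4.png",v)
E
```

```text
time_s: 3.88
tcp_pos: [597.5, -361.6, 234.4]
ee_rot: [3.121, 0.313, 0.012]
force: [0.5, 0.5, 0.4]
grip_width: 51.9
grasp_force: 0.0
[ 594.90536741 -360.34628204  227.49745841] [-3.12537003e+00 -3.13356080e-01  1.63687841e-03] 61.6981661821398 [ 675.52881092 -343.98542683  413.68340046] [ 2.242803   -1.83236999 -0.26423443]
[258.00796267 168.69020318] [240.46211531 268.71753439] [310.43250522 244.50791077]
```

View pics/w4.png

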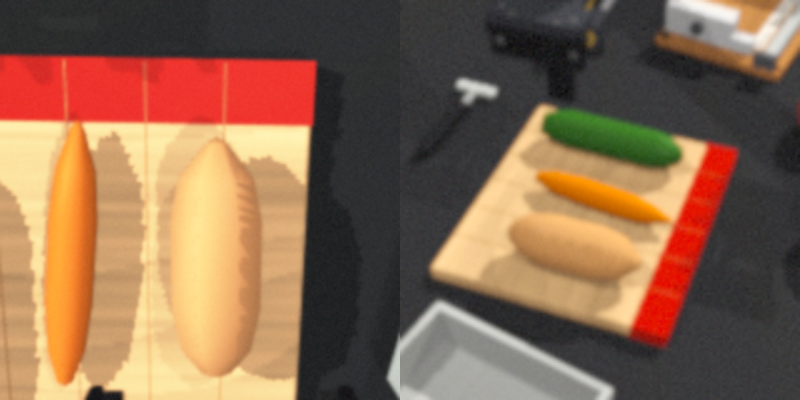

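The potato has not moved: it is at crop (216,257), exactly where predicted. So the gripper is suspect. I check where the fingertips really are; in the scene image they are at about (234,209).

```bash
python3 - <<'E'
from h import *
c=env.camera("wrist");s=env.camera("side");a=env.camera("scene")
o=env.observe();M=R.from_rotvec(o["ee_rot"]).as_matrix();T=o["tcp_pos"]
print(T,o["qpos"])
v=[]
for n,k in(("a",a),("s",s)):
    p=proj(k,T+M@[0,0,17]);print(n,p,[proj(k,T+M@[0,y,17]).round() for y in(-32,32)])
    x,y=p.astype(int);x=max(x-50,0);y=max(y-55,0);f=k["frame"].copy();cv2.circle(f,tuple(p.astype(int)),1,(0,0,255),-1);v.append(cv2.resize(f[y:y+110,x:x+100],(400,440)));print(x,y)
cv2.imwrite("pics/tip.png",np.hstack(v))
E
```

```text
[ 594.54169377 -360.19658289  226.32588673] [ 0.65453715  0.42192168 -0.21019451  1.28473551  0.08613872  1.44676232
 -0.91961234]
a [240.4520128  213.26611655] [array([245., 205.]), array([235., 222.])]
190 158
s [315.02227865 198.88432796] [array([309., 193.]), array([321., 205.])]
265 143
```

View pics/tip.png

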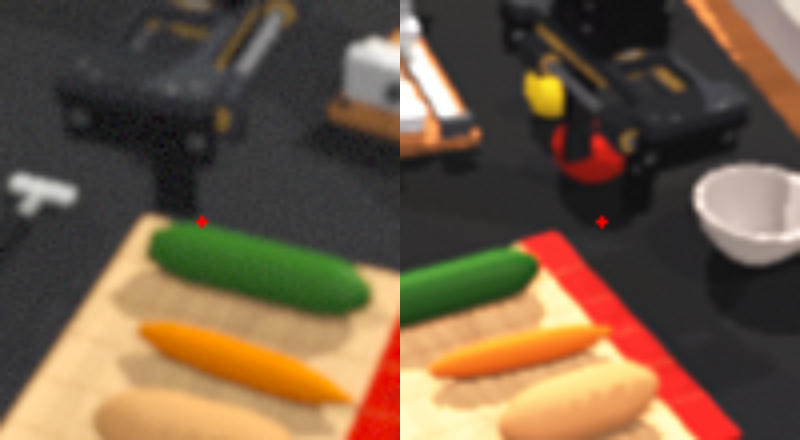

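```bash
python3 - <<'E'
from h import *
c=env.camera("wrist");o=env.observe();M=R.from_rotvec(o["ee_rot"]).as_matrix();T=np.array(o["tcp_pos"])
C=R.from_rotvec(c["rotation"]).as_matrix();print("cam in tool",M.T@(c["eye"]-T),(M.T@C).round(3).tolist(),o["grip_width"])
for z in(-50,-30,0,17):print(z,[proj(c,T+M@[0,y,z]).round(1) for y in(-o["grip_width"]/2,o["grip_width"]/2)])
e,v=ray(c,(172,237))
for p in((172,237),(340,237)):
    e,v=ray(c,p);l=M.T@(e-T);d=M.T@v;print("tool pt on x=0:",l-d*l[0]/d[0])
a=env.camera("scene");s=env.camera("side")
# tips: scene near finger (234.5,212) at tool y=+41, x=0
for k,p,y in((a,(234.5,212),32),(a,(234.5,212),40),(s,(308.75,183),-32),(s,(308.75,183),32)):
    e,v=ray(k,p);l=M.T@(e-T);d=M.T@v;t=(y-l[1])/d[1];print(y,l+t*d)
E
```

```text
cam in tool [  81.09204945   -0.70496881 -178.42448035] [[0.002, -0.955, -0.298], [1.0, 0.002, 0.002], [-0.001, -0.298, 0.955]] 64.79620752665322
-50 [array([187. , 284.3]), array([334.7, 284.4])]
-30 [array([195.3, 262. ]), array([326.1, 262.1])]
0 [array([204.8, 236.7]), array([316.3, 236.9])]
17 [array([209. , 225.5]), array([311.9, 225.6])]
tool pt on x=0: [  0.         -51.31832945  -0.46418872]
tool pt on x=0: [ 0.         46.14949615 -0.14414382]
32 [-1.64815909 32.         -9.18169613]
40 [  1.42375614  40.         -15.80695094]
-32 [ -4.40562021 -32.         -17.9271403 ]
32 [-48.23004008  32.         -69.84633924]
```

All three cues put the tips about 25–35 mm higher than the stated tool frame, which also explains the miss. I go down again, lower this time and in small steps, watching the force.

```bash
python3 -m inch '[[0.75,[0,0,38],[0,0,0]],[0.75,[0,0,38],[0,0,0]],[0.75,[0,0,38],[0,0,0]],[0.75,[0,0,38],[0,0,0]],[0.75,[0,0,20],[0,0,0]]]' && python3 -m inch '[[0.75,[0,0,16],[0,0,0]],[0.75,[0,0,4],[0,0,0]],[0.75,[0,0,4],[0,0,0]],[0.75,[0,0,4],[0,0,0]],[0.75,[0,0,0],[0,0,0]]]'; python3 - <<'E'
from h import *
a=env.camera("scene");s=env.camera("side");o=env.observe();print(o["tcp_pos"],o["force"],o["grip_width"])
T=np.array(o["tcp_pos"]);print(proj(a,T),proj(s,T))
cv2.imwrite("pics/low.png",np.hstack([cv2.resize(a["frame"][180:300,180:300],(400,400)),cv2.resize(s["frame"][180:300,230:350],(400,400))]))
E
```

```text
time_s: 4.75
tcp_pos: [592.3, -359.0, 50.4]
ee_rot: [-3.122, -0.313, 0.01]
force: [-0.4, -0.6, -1.2]
grip_width: 65.0
grasp_force: 0.0
time_s: 5.17
tcp_pos: [595.8, -360.8, 28.8]
ee_rot: [3.125, 0.313, 0.001]
force: [-0.5, 0.3, 0.3]
grip_width: 65.5
grasp_force: 0.0
[ 596.12434023 -361.04119761   29.5978324 ] [-0.54666223  0.22549433 -0.01571547] 65.4480678719033
[240.84704835 271.92223245] [310.51234937 247.03910852]
```

View pics/low.png

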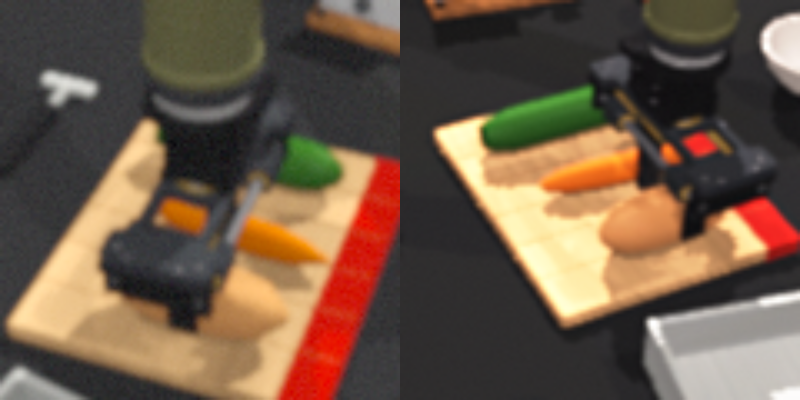

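The gripper straddles the potato. The near fingertip is at scene (235,277) and side (318,250), still high on its flank. I lower about 14 mm more and close.

```bash
python3 - <<'E'
from h import *
a=env.camera("scene");s=env.camera("side");print(tri(a,(235,276.6),s,(318,250.5)))
E
python3 -m inch '[[0.75,[0,0,4],[0,0,0]],[0.75,[0,0,4],[0,0,0]],[0.75,[0,0,4],[0,0,0]],[0.75,[0,0,2],[0,0,0]],[0.6,[0,0,0],[0,0,0]]]' 15 && python3 -m inch '[[0.3,[0,0,0],[0,0,0]],[0.3,[0,0,0],[0,0,0]],[0.3,[0,0,0],[0,0,0]],[0.3,[0,0,0],[0,0,0]],[0.3,[0,0,0],[0,0,0]]]' 15
```

```text
(array([ 603.07654092, -399.39223434,   50.15420953]), np.float64(2.991697978965362))
time_s: 5.78
tcp_pos: [594.7, -360.2, 13.2]
ee_rot: [-3.125, -0.313, 0.002]
force: [-0.0, 0.1, -0.6]
grip_width: 63.1
grasp_force: 0.0
time_s: 6.2
tcp_pos: [595.5, -360.7, 14.4]
ee_rot: [3.126, 0.313, 0.0]
force: [0.0, 0.4, 0.4]
grip_width: 49.7
grasp_force: 15.0
```

The grip is sound: 49.7 mm at 15 N. I lift and carry it towards the gauge, staying short of it so the wrist camera can see it.

```bash
python3 -m inch '[[0.3,[0,0,-6],[0,0,0]],[0.3,[0,0,-18],[0,0,0]],[0.3,[0,0,-25],[0,0,0]],[0.3,[0,0,-25],[0,0,0]],[0.3,[0,0,-25],[0,0,0]]]' 25 && python3 -m inch '[[0.3,[0,-20,-25],[0,0,0]],[0.3,[0,-27,-22],[0,0,0]],[0.3,[0,-33,-17],[0,0,0]],[0.3,[0,-35,-10],[0,0,0]],[0.3,[0,-35,0],[0,0,0]]]' && python3 -m inch '[[0.3,[0,-35,0],[0,0,0]],[0.3,[0,-35,0],[0,0,0]],[0.3,[0,-35,0],[0,0,0]],[0.3,[0,-35,0],[0,0,0]],[0.3,[0,-35,0],[0,0,0]]]' && python3 -m inch '[[0.3,[-5,-35,0],[0,0,0]],[0.3,[-5,-35,0],[0,0,0]],[0.3,[-5,-35,0],[0,0,0]],[0.3,[-5,-35,0],[0,0,0]],[0.3,[-5,-30,0],[0,0,0]]]' && python3 -m inch '[[0.3,[0,-10,0],[0,0,0]],[0.3,[0,0,0],[0,0,0]],[0.3,[0,0,0],[0,0,0]],[0.3,[0,0,0],[0,0,0]],[0.3,[0,0,0],[0,0,0]]]'; python3 - <<'E'
from h import *
c=env.camera("wrist");np.savez("w5.npz",**c);a=env.camera("scene");np.savez("a5.npz",**a)
o=env.observe();print(o["tcp_pos"],o["ee_rot"],o["grip_width"])
cv2.imwrite("pics/w5.png",np.vstack([c["frame"],np.zeros((0,512,3),np.uint8)]))
E
```

```text
time_s: 6.62
tcp_pos: [594.9, -360.3, 114.1]
ee_rot: [-3.125, -0.313, 0.001]
force: [0.8, -0.8, -2.0]
grip_width: 50.0
grasp_force: 25.0
time_s: 7.03
tcp_pos: [566.5, -212.7, 190.7]
ee_rot: [3.124, 0.312, 0.007]
force: [1.8, 0.8, -1.8]
grip_width: 49.6
grasp_force: 25.0
time_s: 7.45
tcp_pos: [529.9, -40.4, 187.5]
ee_rot: [3.125, 0.313, -0.0]
force: [1.8, -0.6, -2.2]
grip_width: 49.8
grasp_force: 25.0
time_s: 7.87
tcp_pos: [471.2, 122.1, 187.6]
ee_rot: [3.126, 0.316, 0.0]
force: [1.3, 0.4, -1.7]
grip_width: 49.7
grasp_force: 25.0
time_s: 8.28
tcp_pos: [471.1, 127.4, 187.1]
ee_rot: [3.126, 0.309, -0.001]
force: [-0.0, -0.3, -1.9]
grip_width: 50.2
grasp_force: 25.0
[471.01595762 127.9419209  187.0503621 ] [ 3.12614087e+00  3.09275761e-01 -6.68028876e-04] 49.582609790319765
```

View pics/w5.png

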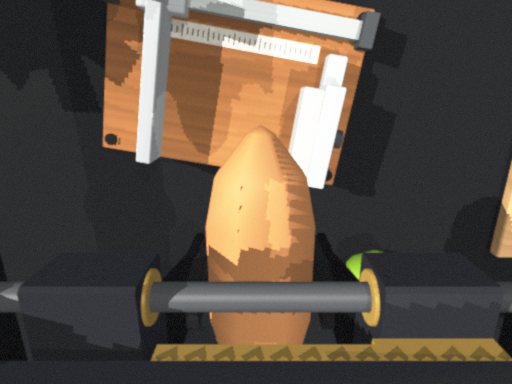

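The wrist view (my tenth and last picture) shows:
- the gauge base, with front corners at (103,147) and (333,185) and back right corner at (378,12)
- the sliding jaw, its end at (137–158,162) and inner edge running up to (170,20)
- the stop, its end at (308–325,187)
- the nose, its front edge from (303,87) to (290,155)
- the potato, held and pointing up at (262,127)

From here I work numerically.

```bash
python3 - <<'E'
from h import *
c=np.load("w5.npz");c={k:c[k] for k in c}
pk=[("baseL",(103,147),12),("baseR",(333,185),12),("baseRB",(378,12),12),("baseL2",(107,5),12),("jaw endL",(137,162),55),("jaw endR",(158,162),55),("jaw in up",(170,20),55),("stop endL",(308,187),55),("stop endR",(325,187),55),("stop backup",(347,87),55),("nose up",(303,87),55),("nose lo",(290,155),55),("endcap",(380,12),30),("tip",(262,127),200)]
W={}
for n,p,z in pk:W[n]=plane(c,p,z);print(n,W[n].round(1))
d=lambda a,b:(np.linalg.norm(W[a]-W[b]).round(1),np.degrees(np.arctan2(*(W[b]-W[a])[[1,0]])).round(1))
for a,b in(("baseR","baseL"),("baseR","baseRB"),("baseL","baseL2"),("jaw endR","jaw in up"),("stop endR","stop backup"),("nose lo","nose up"),("stop endR","jaw endR"),("stop endL","jaw endR")):print(a,b,d(a,b))
f=c["frame"]
print("rows at r=120:",[ (x,f[120,x].tolist()) for x in range(130,175,3)]);print([(x,f[130,x].tolist()) for x in range(280,340,3)])
E
```

```text
baseL [462.  295.1  12. ]
baseR [469.6  45.4  12. ]
baseRB [642.4  48.   12. ]
baseL2 [597.6 299.5  12. ]
jaw endL [464.8 244.5  55. ]
jaw endR [468.7 225.1  55. ]
jaw in up [591.1 228.3  55. ]
stop endL [472.8  80.5  55. ]
stop endR [476.   64.4  55. ]
stop backup [568.9  68.7  55. ]
nose up [561.2 106.9  55. ]
nose lo [499.8 104.5  55. ]
endcap [638.1  51.1  30. ]
tip [534.3 139.5 200. ]
baseR baseL (np.float64(249.9), np.float64(91.7))
baseR baseRB (np.float64(172.8), np.float64(0.9))
baseL baseL2 (np.float64(135.6), np.float64(1.9))
jaw endR jaw in up (np.float64(122.4), np.float64(1.5))
stop endR stop backup (np.float64(93.0), np.float64(2.7))
nose lo nose up (np.float64(61.5), np.float64(2.2))
stop endR jaw endR (np.float64(160.8), np.float64(92.6))
stop endL jaw endR (np.float64(144.6), np.float64(91.6))
rows at r=120: [(130, [90, 144, 219]), (133, [88, 145, 218]), (136, [88, 142, 214]), (139, [243, 243, 242]), (142, [240, 241, 238]), (145, [238, 238, 235]), (148, [236, 235, 234]), (151, [220, 220, 219]), (154, [133, 134, 134]), (157, [136, 136, 135]), (160, [134, 132, 131]), (163, [111, 128, 149]), (166, [73, 121, 178]), (169, [73, 118, 179]), (172, [73, 118, 180])]
[(280, [84, 140, 213]), (283, [79, 127, 192]), (286, [75, 124, 190]), (289, [77, 125, 189]), (292, [161, 187, 218]), (295, [228, 237, 239]), (298, [253, 254, 254]), (301, [252, 254, 254]), (304, [252, 254, 254]), (307, [252, 254, 254]), (310, [252, 254, 254]), (313, [251, 254, 254]), (316, [249, 252, 252]), (319, [254, 254, 254]), (322, [254, 254, 253]), (325, [254, 254, 253]), (328, [253, 253, 253]), (331, [253, 253, 253]), (334, [252, 252, 252]), (337, [112, 114, 119])]
```

The gauge checks out: base 250 × 173 mm, yaw about 0.03 rad, origin about (520,168), nose face at gauge y ≈ -63 and jaw face at ≈ +64. I bring the potato over the origin, square it up and lower it.

```bash
python3 -m inch '[[0.3,[0,0,0],[0,0,0.085]],[0.3,[0,0,0],[0,0,0.085]],[0.3,[17,-13,0],[0,0,0]],[0.3,[17,-13,0],[0,0,0]],[0.3,[17,-13,0],[0,0,0]]]' && python3 -m inch '[[0.3,[0,0,20],[0,0,0]],[0.3,[0,0,30],[0,0,0]],[0.3,[0,0,30],[0,0,0]],[0.3,[0,0,15],[0,0,0]],[0.3,[0,0,0],[0,0,0]]]' && python3 -m inch '[[0.3,[0,0,0],[0,0,0]],[0.3,[0,0,0],[0,0,0]],[0.3,[0,0,0],[0,0,0]],[0.3,[0,0,0],[0,0,0]],[0.3,[0,0,0],[0,0,0]]]'; python3 - <<'E'
from h import *
o=env.observe();print(o["tcp_pos"],R.from_rotvec(o["ee_rot"]).as_matrix()[:2,:2].round(3).tolist())
c=env.camera("wrist");a=env.camera("scene");s=env.camera("side")
f=c["frame"]
for r in (60,90,110,130):
    g=f[r].astype(int);sat=g.max(1)-g.min(1);w=(sat<40)&(g.max(1)>100)
    e=np.flatnonzero(np.diff(w.astype(int)));print(r,e.tolist(), [round(plane(c,(x+.5,r),55)[1]) for x in e])
E
```

```text
time_s: 8.8
tcp_pos: [521.5, 169.1, 187.2]
ee_rot: [3.141, 0.043, 0.0]
force: [-0.8, 0.1, -0.7]
grip_width: 49.7
grasp_force: 25.0
time_s: 9.22
tcp_pos: [517.6, 167.8, 87.8]
ee_rot: [3.139, 0.045, -0.013]
force: [-1.1, -0.9, -2.1]
grip_width: 49.7
grasp_force: 25.0
time_s: 9.63
tcp_pos: [521.3, 170.1, 93.4]
ee_rot: [-3.141, -0.047, -0.003]
force: [0.2, 0.0, -1.6]
grip_width: 50.1
grasp_force: 25.0
[521.25238147 170.0664059   93.44051907] [[1.0, 0.03], [0.03, -1.0]]
60 [92, 142, 156, 420, 425, 442] [274, 244, 236, 76, 73, 63]
90 [123, 191, 411, 418, 419, 420, 422, 424] [257, 215, 79, 75, 74, 73, 72, 71]
110 [135, 363, 374, 407] [251, 107, 100, 79]
130 [138, 174, 371, 405] [250, 227, 100, 79]
```

Both jaws bracket the potato, with the nose near y ≈ 104 and the jaw face near y ≈ 231. I lower the last 81 mm gently.

```bash
python3 -m inch '[[0.3,[0,0,20],[0,0,0]],[0.3,[0,0,20],[0,0,0]],[0.3,[0,0,15],[0,0,0]],[0.3,[0,0,10],[0,0,0]],[0.3,[0,0,5],[0,0,0]]]' && python3 -m inch '[[0.3,[0,0,4],[0,0,0]],[0.3,[0,0,3],[0,0,0]],[0.3,[0,0,2],[0,0,0]],[0.3,[0,0,1],[0,0,0]],[0.3,[0,0,0],[0,0,0]]]' && python3 -m inch '[[0.3,[0,0,0],[0,0,0]],[0.3,[0,0,0.5],[0,0,0]],[0.3,[0,0,0.5],[0,0,0]],[0.3,[0,0,0],[0,0,0]],[0.3,[0,0,0],[0,0,0]]]'
```

```text
time_s: 10.2
tcp_pos: [519.5, 169.6, 20.8]
ee_rot: [3.141, 0.047, -0.003]
force: [-0.4, -1.1, -1.5]
grip_width: 49.7
grasp_force: 25.0
time_s: 10.62
tcp_pos: [520.8, 170.0, 12.6]
ee_rot: [-3.141, -0.047, -0.001]
force: [0.4, -0.7, -1.8]
grip_width: 49.7
grasp_force: 25.0
time_s: 11.03
tcp_pos: [520.6, 169.9, 11.3]
ee_rot: [3.141, 0.047, 0.0]
force: [0.6, 0.7, -1.2]
grip_width: 49.8
grasp_force: 25.0
```

```bash
python3 -m inch '[[0.62,[0,0,0.5],[0,0,0]],[0.62,[0,0,0],[0,0,0]],[0.65,[0,0,0],[0,0,0]],[0.65,[0,0,0],[0,0,0]],[0.7,[0,0,0],[0,0,0]]]' && python3 -m inch '[[0.7,[0,0,0],[0,0,0]],[0.7,[0,0,-10],[0,0,0]],[0.7,[0,0,-20],[0,0,0]],[0.7,[0,0,-30],[0,0,0]],[0.7,[0,0,-30],[0,0,0]]]' && python3 -m inch '[[0.7,[0,0,-30],[0,0,0]],[0.3,[-30,0,-30],[0,0,0]],[0,[-30,0,-20],[0,0,0]],[0,[-10,0,0],[0,0,0]],[0,[0,0,0],[0,0,0]]]' && python3 -m inch '[[0,[0,0,0],[0,0,0]],[0,[0,0,0],[0,0,0]],[0,[0,0,0],[0,0,0]],[0,[0,0,0],[0,0,0]],[0,[0,0,0],[0,0,0]]]'; python3 - <<'E'
from h import *
c=env.camera("wrist");np.savez("w6.npz",**c);o=env.observe();print(o["tcp_pos"],o["grip_width"])
f=c["frame"]
for n,P in(("O mid",(520,168,37)),("+x end",(590,170,37)),("-x",(450,166,37)),("tab",(620,243,76))):print(n,proj(c,P).round())
for r in range(0,235,10):
    g=f[r].astype(int);hsv=cv2.cvtColor(f[r:r+1],cv2.COLOR_BGR2HSV)[0].astype(int)
    lab=np.where(hsv[:,2]<70,'.',np.where(hsv[:,1]<50,'W',np.where(hsv[:,1]>150,'o','p')))
    print(r,''.join(lab[60:460:4]))
E
```

```text
time_s: 11.45
tcp_pos: [520.6, 170.0, 10.9]
ee_rot: [3.141, 0.047, 0.0]
force: [-0.9, 0.3, -0.4]
grip_width: 58.1
grasp_force: 0.0
time_s: 11.87
tcp_pos: [519.6, 169.9, 101.8]
ee_rot: [3.141, 0.047, -0.003]
force: [0.4, 0.2, 0.6]
grip_width: 60.8
grasp_force: 0.0
time_s: 12.28
tcp_pos: [450.0, 168.4, 182.1]
ee_rot: [3.14, 0.049, 0.006]
force: [0.5, -0.1, -0.6]
grip_width: 42.1
grasp_force: 0.0
time_s: 12.7
tcp_pos: [451.1, 167.8, 179.4]
ee_rot: [-3.141, -0.046, 0.003]
force: [-0.1, -0.6, 1.3]
grip_width: 8.7
grasp_force: 0.0
[451.07001717 167.79270659 179.50511638] 5.468884493880561
O mid [262. 104.]
+x end [262.  20.]
-x [262. 178.]
tab [163. -40.]
0 ...................WpWWWWWWWWWWWWWWWWWWWWWWWWWWWWWWWWWWWWWWWWWWWWWWWWWWWWWWWWWWWWWWWWW..............
10 ................popoppopppWWWWWWWppppoppoopopopoooooopopopoopopopoooopooopoopooppppp................
20 ................poppopopppWWWWWWWWWWWWWWWWWWWWWWWWWWWWWWWWWWWWWWWWWWWWWWooWWWWWWooo.................
30 ................ppooopppppWWWWWWWWWWWWWWWWWWWWWWpppppWWWWWWWWWWWWWWWWWWppWWWWWWWoop.................
40 .................popoopp
[... 1366 characters left out ...]
................pppppppp..............................................
180 .................................................pp.................................................
190 ....................................................................................................
200 ....................................................................................................
210 ....................................................................................................
220 ...........................................................................................ooooop...
230 .......................................................................................oooooooooooo.
```

The potato lies centred (columns ~228–290, rows 28–180), straight along x and released. Next I triangulate the tab and move to its +y side with the fingers shut.

```bash
python3 -m inch '[[0,[28,-17,0],[0,0,0]],[0,[28,-17,0],[0,0,0]],[0,[28,-17,0],[0,0,0]],[0,[28,-17,0],[0,0,0]],[0,[28,-17,0],[0,0,0]]]' && python3 -m inch '[[0,[29,-18,0],[0,0,0]],[0,[0,0,0],[0,0,0]],[0,[0,0,0],[0,0,0]],[0,[0,0,0],[0,0,0]],[0,[0,0,0],[0,0,0]]]'; python3 - <<'E'
from h import *
a=env.camera("scene");s=env.camera("side");c=env.camera("wrist")
print(tri(a,(337,153),s,(264.5,137.4)))
o=env.observe();print(o["tcp_pos"],o["force"])
f=c["frame"]
for n,P in(("tab",(618,242,76)),("O",(520,168,37))):print(n,proj(c,P).round())
for r in range(60,236,8):
    hsv=cv2.cvtColor(f[r:r+1],cv2.COLOR_BGR2HSV)[0].astype(int)
    lab=np.where(hsv[:,2]<70,'.',np.where(hsv[:,1]<50,np.where(hsv[:,2]>215,'#',np.where(hsv[:,2]>165,'W','w')),np.where(hsv[:,1]>150,'o','p')))
    print(r,''.join(lab[160:480:3]))
E
```

```text
time_s: 13.17
tcp_pos: [589.9, 257.4, 179.3]
ee_rot: [3.141, 0.045, -0.001]
force: [0.5, 0.8, 0.3]
grip_width: 0.5
grasp_force: 0.0
time_s: 13.58
tcp_pos: [616.3, 275.3, 180.4]
ee_rot: [3.141, 0.047, -0.0]
force: [-0.5, 0.5, 0.1]
grip_width: 0.4
grasp_force: 0.0
(array([616.73440035, 243.78291166,  81.9735942 ]), np.float64(0.583755340476561))
[616.60452562 275.13553704 181.14669813] [ 0.3297556  -0.19687984  0.66145957]
tab [297. 187.]
O [356. 266.]
60 ..........................................................................................poooooooooooooooo
68 ..........................................................................................ooooooooooooooooo
76 ...........................................................................................oooooooooooooooo
84 .............................................................................................oooooooooooooo
92 ..................................................................................................pop......
100 ......................................................................................
[... 1113 characters left out ...]
######################Wwwwww
188 .............................ppppppo#####WW#####WWWppppppppppppppppppppppppppppppppppppppppoppoppoopppwwwww
196 ..........................ppooopoppopwwww######WWW#WW#WW#w##W##w##W#W####################pppWwppppooopp....
204 ..........................poppppppppppppp#####Wpppppoppppppppppppppppppppppppppppppppppppoo#########po.....
212 ..........................ppppoooopooopop#####ppppoopooopoppopoopppppppoooppoopooooooooopop########Wpp.....
220 ..........................pooopoooppoooop#####poppppppoppoopoppppppppppopoooooopooopooooopW########po......
228 ..........................pppopoopoopooop#####pppooopppppppppppppppppppppopopoooppppp#WWwwwW##Wwwwwpp......
```

The tab triangulates to (617,244,~80), as expected. I descend behind it to TCP z ≈ 34 (tips ≈ 54 with the offset I found), then push.

```bash
python3 -m inch '[[0,[0,0,35],[0,0,0]],[0,[0,0,35],[0,0,0]],[0,[0,0,30],[0,0,0]],[0,[0,0,20],[0,0,0]],[0,[0,0,10],[0,0,0]]]' && python3 -m inch '[[0,[0,0,8],[0,0,0]],[0,[0,0,5],[0,0,0]],[0,[0,0,4],[0,0,0]],[0,[0,0,0],[0,0,0]],[0,[0,0,0],[0,0,0]]]' && python3 -m inch '[[0,[0,2,0],[0,0,0]],[0,[0,2,0],[0,0,0]],[0,[0,2,0],[0,0,0]],[0,[0,2,0],[0,0,0]],[0,[0,0,0],[0,0,0]]]'
```

```text
time_s: 14.15
tcp_pos: [614.9, 274.0, 47.3]
ee_rot: [3.139, 0.046, -0.006]
force: [-0.5, 0.5, -1.1]
grip_width: 0.3
grasp_force: 0.0
time_s: 14.57
tcp_pos: [617.5, 276.2, 34.3]
ee_rot: [-3.141, -0.047, -0.003]
force: [0.2, -0.5, -1.0]
grip_width: 0.5
grasp_force: 0.0
time_s: 14.98
tcp_pos: [617.4, 266.9, 33.3]
ee_rot: [3.141, 0.045, 0.0]
force: [0.0, -0.6, 0.8]
grip_width: 0.7
grasp_force: 0.0
```

```bash
python3 -m inch '[[0,[0,2,0],[0,0,0]],[0,[0,2,0],[0,0,0]],[0,[0,2,0],[0,0,0]],[0,[0,2,0],[0,0,0]],[0,[0,2,0],[0,0,0]]]'; python3 -m inch '[[0,[0,2,0],[0,0,0]],[0,[0,2,0],[0,0,0]],[0,[0,2,0],[0,0,0]],[0,[0,2,0],[0,0,0]],[0,[0,2,0],[0,0,0]]]'
```

```text
time_s: 15.4
tcp_pos: [617.2, 259.1, 33.3]
ee_rot: [-3.139, -0.048, -0.001]
force: [0.7, 3.1, -1.4]
grip_width: 0.2
grasp_force: 1.4
time_s: 15.82
tcp_pos: [617.6, 247.8, 33.2]
ee_rot: [-3.141, -0.047, 0.0]
force: [-0.6, 2.6, -0.8]
grip_width: 0.5
grasp_force: 1.5
```

The jaw slides with about 3 N of drag. I keep going.

```bash
python3 -m inch '[[0,[0,2.5,0],[0,0,0]],[0,[0,2.5,0],[0,0,0]],[0,[0,2.5,0],[0,0,0]],[0,[0,2.5,0],[0,0,0]],[0,[0,2.5,0],[0,0,0]]]'; python3 -m inch '[[0,[0,2,0],[0,0,0]],[0,[0,1.5,0],[0,0,0]],[0,[0,1.5,0],[0,0,0]],[0,[0,1.5,0],[0,0,0]],[0,[0,1.5,0],[0,0,0]]]';python3 -m inch '[[0,[0,1.5,0],[0,0,0]],[0,[0,1.5,0],[0,0,0]],[0,[0,1.5,0],[0,0,0]],[0,[0,1.5,0],[0,0,0]],[0,[0,1.5,0],[0,0,0]]]'
```

```text
time_s: 16.23
tcp_pos: [618.0, 235.1, 33.2]
ee_rot: [3.141, 0.047, -0.0]
force: [-0.1, 3.9, -0.3]
grip_width: 0.5
grasp_force: 1.5
time_s: 16.65
tcp_pos: [618.2, 227.3, 33.2]
ee_rot: [3.141, 0.047, -0.0]
force: [-0.5, 2.7, 0.3]
grip_width: 0.3
grasp_force: 1.5
time_s: 17.07
tcp_pos: [618.5, 220.4, 33.2]
ee_rot: [-3.14, -0.047, -0.0]
force: [0.7, 4.6, -0.4]
grip_width: 0.1
grasp_force: 2.2
```

```bash
python3 -m inch '[[0,[0,2,0],[0,0,0]],[0,[0,2,0],[0,0,0]],[0,[0,2,0],[0,0,0]],[0,[0,2,0],[0,0,0]],[0,[0,2,0],[0,0,0]]]'; python3 - <<'E'
from h import *
c=env.camera("wrist");o=env.observe();print(o["tcp_pos"],o["force"],proj(c,(520,168,37)))
f=c["frame"]
for r in range(60,240,8):
    hsv=cv2.cvtColor(f[r:r+1],cv2.COLOR_BGR2HSV)[0].astype(int)
    lab=np.where(hsv[:,2]<70,'.',np.where(hsv[:,1]<50,np.where(hsv[:,2]>215,'#',np.where(hsv[:,2]>165,'W','w')),np.where(hsv[:,1]>150,'o','p')))
    print(r,''.join(lab[100:480:3]))
# scene view potato/jaw gap strip
a=env.camera("scene")
for x in (-30,0,30):
    row=''
    for y in range(-80,90,2):
        p=proj(a,(520+x-.03*y,168+y+.03*x,55)).round().astype(int);b=a["frame"][p[1],p[0]].astype(int);sp=b.max()-b.min();row+='.' if b.max()<70 else ('#' if sp<35 else ('o' if sp>110 else 'p'))
    print(x,row)
E
```

```text
time_s: 17.48
tcp_pos: [618.8, 209.7, 33.2]
ee_rot: [3.141, 0.047, -0.0]
force: [-0.0, 4.7, -0.8]
grip_width: 0.5
grasp_force: 2.2
[618.81809595 208.90767789  33.13318631] [-1.43957779  3.64648988  0.7280165 ] [318.47833772 378.18907176]
60 ...................................................................................................................oooooooooooo
68 ...................................................................................................................pooooooooooo
76 .....................................................................................................................oooooooooo
84 ...........................................................................................................................oooo
92 ...............................................................................................................................
100 ...............................................................................................................................
108 .......................................................................
[... 1735 characters left out ...]
ppppooopppppopppppppppoopppoppppppppp
220 .wwwwwwww.wwwwwwwWWWWWWWWWWWWWWWWWWWWWWWWWwWWWWWwWw####################WWWWWwwwwwwwwwwwwwwwwwwwwwwwWwWwwWWwwwwwwwwwwwwwwwwwwwww
228 ..wwwwwww.wwwwww#############################################WwwwwwwWWWWWW#WWWwwwwW#######W####################################
236 ..wwwwwww..wwwwwwwWwW###########################.....ww.....wwwwwwwwwW######WWWWWW#######W#####################################
-30 ######ppppppppppppppppoooppppppoooooooooopppppppp#########ppppppp#####...............
0 #######pppppppppppoooooooooooooooooooooooppppppppppppppppooooooooopppppppp...........
30 #######pppppppppoooooppooppooooooooooooppppp######ppppppppooooooooppppppp............
```

The force stepped up at TCP y ≈ 222, so the jaw is now pushing the potato. Nose contact is expected near TCP y ≈ 185, so I slow down.

```bash
python3 -m inch '[[0,[0,2,0],[0,0,0]],[0,[0,2,0],[0,0,0]],[0,[0,2,0],[0,0,0]],[0,[0,2,0],[0,0,0]],[0,[0,2,0],[0,0,0]]]'; python3 -m inch '[[0,[0,1,0],[0,0,0]],[0,[0,1,0],[0,0,0]],[0,[0,1,0],[0,0,0]],[0,[0,0.5,0],[0,0,0]],[0,[0,0.5,0],[0,0,0]]]'; python3 -m inch '[[0,[0,0.4,0],[0,0,0]],[0,[0,0.4,0],[0,0,0]],[0,[0,0.4,0],[0,0,0]],[0,[0,0.4,0],[0,0,0]],[0,[0,0.4,0],[0,0,0]]]'
```

```text
time_s: 18.0
tcp_pos: [619.0, 199.6, 33.2]
ee_rot: [3.141, 0.047, -0.0]
force: [-1.0, 4.4, -0.1]
grip_width: -0.0
grasp_force: 2.1
time_s: 18.42
tcp_pos: [619.2, 195.8, 33.1]
ee_rot: [3.141, 0.047, -0.0]
force: [-2.0, 4.6, 0.1]
grip_width: 0.6
grasp_force: 2.1
time_s: 18.83
tcp_pos: [619.2, 193.9, 33.1]
ee_rot: [3.141, 0.047, -0.0]
force: [-1.9, 4.6, -1.0]
grip_width: 0.2
grasp_force: 2.1
```

```bash
python3 -m inch '[[0,[0,0.3,0],[0,0,0]],[0,[0,0.3,0],[0,0,0]],[0,[0,0.3,0],[0,0,0]],[0,[0,0.3,0],[0,0,0]],[0,[0,0.3,0],[0,0,0]]]'|grep -A1 -E "tcp|force: \["; python3 -m inch '[[0,[0,0.3,0],[0,0,0]],[0,[0,0.3,0],[0,0,0]],[0,[0,0.3,0],[0,0,0]],[0,[0,0.3,0],[0,0,0]],[0,[0,0.3,0],[0,0,0]]]'
```

```text
tcp_pos: [619.3, 192.3, 33.1]
ee_rot: [3.141, 0.047, -0.0]
force: [-1.5, 4.3, -0.7]
grip_width: 0.7
time_s: 19.67
tcp_pos: [619.4, 190.8, 33.2]
ee_rot: [3.141, 0.047, -0.0]
force: [-1.7, 4.8, 0.7]
grip_width: 0.4
grasp_force: 2.0
```

```bash
python3 -m inch '[[0,[0,0.3,0],[0,0,0]],[0,[0,0.3,0],[0,0,0]],[0,[0,0.3,0],[0,0,0]],[0,[0,0.3,0],[0,0,0]],[0,[0,0.3,0],[0,0,0]]]'
```

```text
time_s: 20.08
tcp_pos: [619.4, 189.3, 33.2]
ee_rot: [3.141, 0.047, -0.0]
force: [-1.8, 4.6, -0.2]
grip_width: 0.3
grasp_force: 2.0
```

```bash
python3 -m inch '[[0,[0,0.3,0],[0,0,0]],[0,[0,0.3,0],[0,0,0]],[0,[0,0.3,0],[0,0,0]],[0,[0,0.3,0],[0,0,0]],[0,[0,0.3,0],[0,0,0]]]'
```

```text
time_s: 20.5
tcp_pos: [619.4, 187.8, 33.2]
ee_rot: [3.141, 0.047, -0.0]
force: [-2.2, 3.2, -0.6]
grip_width: 0.7
grasp_force: 2.0
```

```bash
python3 -m inch '[[0,[0,0.3,0],[0,0,0]],[0,[0,0.3,0],[0,0,0]],[0,[0,0.3,0],[0,0,0]],[0,[0,0.3,0],[0,0,0]],[0,[0,0.2,0],[0,0,0]]]'
```

```text
time_s: 20.92
tcp_pos: [619.5, 186.4, 33.1]
ee_rot: [3.141, 0.047, -0.0]
force: [-1.4, 4.5, -0.5]
grip_width: 0.6
grasp_force: 2.0
```

```bash
python3 -m inch '[[0,[0,0.2,0],[0,0,0]],[0,[0,0.2,0],[0,0,0]],[0,[0,0.2,0],[0,0,0]],[0,[0,0.2,0],[0,0,0]],[0,[0,0.2,0],[0,0,0]]]'
```

```text
time_s: 21.33
tcp_pos: [619.5, 185.5, 33.1]
ee_rot: [3.141, 0.047, -0.0]
force: [-1.7, 4.5, -0.2]
grip_width: 0.5
grasp_force: 2.0
```

```bash
python3 -m inch '[[0,[0,0.2,0],[0,0,0]],[0,[0,0.2,0],[0,0,0]],[0,[0,0.2,0],[0,0,0]],[0,[0,0.2,0],[0,0,0]],[0,[0,0.2,0],[0,0,0]]]'
```

```text
time_s: 21.75
tcp_pos: [619.5, 184.5, 33.1]
ee_rot: [3.141, 0.047, -0.0]
force: [-2.7, 4.6, -0.3]
grip_width: 0.6
grasp_force: 2.0
```

```bash
python3 -m inch '[[0,[0,0.2,0],[0,0,0]],[0,[0,0.2,0],[0,0,0]],[0,[0,0.2,0],[0,0,0]],[0,[0,0.1,0],[0,0,0]],[0,[0,0.1,0],[0,0,0]]]'
```

```text
time_s: 22.17
tcp_pos: [619.6, 183.6, 33.2]
ee_rot: [3.141, 0.047, -0.0]
force: [-1.7, 3.8, -0.4]
grip_width: 0.4
grasp_force: 2.0
```

```bash
python3 -m inch '[[0,[0,0.25,0],[0,0,0]],[0,[0,0.25,0],[0,0,0]],[0,[0,0.25,0],[0,0,0]],[0,[0,0.25,0],[0,0,0]],[0,[0,0.25,0],[0,0,0]]]'
```

```text
time_s: 22.58
tcp_pos: [619.6, 182.4, 33.2]
ee_rot: [3.141, 0.047, -0.0]
force: [-1.7, 3.4, 0.7]
grip_width: 0.9
grasp_force: 2.0
```

```bash
python3 -m inch '[[0,[0,0.25,0],[0,0,0]],[0,[0,0.25,0],[0,0,0]],[0,[0,0.25,0],[0,0,0]],[0,[0,0.25,0],[0,0,0]],[0,[0,0.25,0],[0,0,0]]]'
```

```text
time_s: 23.0
tcp_pos: [619.7, 181.1, 33.2]
ee_rot: [3.141, 0.047, -0.0]
force: [-2.0, 3.6, -1.2]
grip_width: 0.2
grasp_force: 2.0
```

```bash
python3 -m inch '[[0,[0,0.25,0],[0,0,0]],[0,[0,0.25,0],[0,0,0]],[0,[0,0.25,0],[0,0,0]],[0,[0,0.25,0],[0,0,0]],[0,[0,0.25,0],[0,0,0]]]'
```

```text
time_s: 23.42
tcp_pos: [619.7, 180.7, 33.2]
ee_rot: [-3.14, -0.047, -0.0]
force: [-2.2, 5.6, -0.9]
grip_width: 0.5
grasp_force: 2.7
```

```bash
python3 - <<'E'
from h import *
a=env.camera("scene");s=env.camera("side")
for k in(a,s):
  for x in (-40,-20,0,20,35):
    row=''
    for y in range(-80,40):
        p=proj(k,(520+x-.03*y,168+y+.03*x,45));b=cv2.getRectSubPix(k["frame"],(1,1),tuple(map(float,p)))[0,0].astype(int);sp=b.max()-b.min();row+='.' if b.max()<70 else ('#' if sp<35 else ('o' if sp>110 else 'p'))
    print(x,row)
E
```

```text
-40 ############################pppppppppppppoooooooooooooooooooooooooooopppppppppppppp#####################################
-20 ##########################pppppppppppppoooooooooooooooooooooooooooooooooppppppppppppppppppppppppppppppppoooooooooooooooo
0 ##########################pppppppppppppppppooooooooooooooooooooooooooopppppppppppppppppppppppppppppppppppooooooooooooooo
20 ##########################pppppppppppppppppoooooooooooooooooooooooooopppppppppppp#########pppppppppppppppppooooooooooooo
35 ######################pppppppppppppppppppppppppppppppppppppppppppppppp#####################ppppppppppppppppppooopppppppp
-40 ############################pppppppooooooooooooooooooooooooooooooooooooppppppp###################ppppppooooooooooooooooo
-20 #################################pppppooooooooooooooooooooooooooooooooooopppppppp##############ppppppppooooooooooooooooo
0 ##################################pppppooooooooooooooooooooooooooooooooopppppppppp##############ppppppoooooooooooooooooo
20 ################################pppppppoooooooooooooooooooooooooooooooooooppppppp#############ppppppppoooooooooooooooooo
35 #################################pppppooooooooooooooooooooooooooooooooopppppp##################ppppppppooooooooooooooooo
```

Nipped: the force rose and the TCP stalled near 180.7. I press up to about 8 N on the potato, which is about 11 N at the wrist including drag.

```bash
python3 -m inch '[[0,[0,0.2,0],[0,0,0]],[0,[0,0.2,0],[0,0,0]],[0,[0,0.2,0],[0,0,0]],[0,[0,0,0],[0,0,0]],[0,[0,0,0],[0,0,0]]]'; python3 - <<'E'
from h import *
F=[]
for i in range(4): env.camera("wrist");F.append(env.observe()["force"])
print(np.mean(F,0),env.observe()["tcp_pos"],env.observe()["grasp_force"])
E
```

```text
time_s: 23.93
tcp_pos: [619.6, 180.7, 33.2]
ee_rot: [-3.14, -0.048, -0.001]
force: [-1.7, 6.3, -0.6]
grip_width: 0.6
grasp_force: 2.9
[-2.39218194  5.92185938 -1.26209508] [619.66271519 180.63920332  33.22620885] 2.8847488900646567
```

```bash
python3 -m inch '[[0,[0,0.4,0],[0,0,0]],[0,[0,0.4,0],[0,0,0]],[0,[0,0.4,0],[0,0,0]],[0,[0,0.4,0],[0,0,0]],[0,[0,0,0],[0,0,0]]]'
```

```text
time_s: 24.55
tcp_pos: [619.7, 180.4, 33.3]
ee_rot: [-3.138, -0.049, -0.001]
force: [-2.4, 8.7, -1.8]
grip_width: 0.3
grasp_force: 3.8
```

```bash
python3 -m inch '[[0,[0,0.2,0],[0,0,0]],[0,[0,0.2,0],[0,0,0]],[0,[0,0.2,0],[0,0,0]],[0,[0,0.2,0],[0,0,0]],[0,[0,0,0],[0,0,0]]]'
```

```text
time_s: 24.97
tcp_pos: [619.7, 180.3, 33.3]
ee_rot: [-3.137, -0.05, -0.001]
force: [-1.3, 9.6, -1.6]
grip_width: 0.2
grasp_force: 4.2
```

```bash
python3 -m inch '[[0,[0,0.4,0],[0,0,0]],[0,[0,0.4,0],[0,0,0]],[0,[0,0.2,0],[0,0,0]],[0,[0,0,0],[0,0,0]],[0,[0,0,0],[0,0,0]]]'; python3 -m inch '[[0,[0,0,0],[0,0,0]],[0,[0,0,0],[0,0,0]],[0,[0,0,0],[0,0,0]],[0,[0,0,0],[0,0,0]],[0,[0,0,0],[0,0,0]]]'; python3 -m inch '[[0,[0,0,0],[0,0,0]],[0,[0,0,0],[0,0,0]],[0,[0,0,0],[0,0,0]],[0,[0,0,0],[0,0,0]],[0,[0,0,0],[0,0,0]]]'
```

```text
time_s: 25.38
tcp_pos: [619.7, 180.2, 33.3]
ee_rot: [-3.136, -0.051, -0.002]
force: [-1.6, 11.2, -2.3]
grip_width: 0.1
grasp_force: 4.8
time_s: 25.8
tcp_pos: [619.7, 180.2, 33.4]
ee_rot: [-3.136, -0.051, -0.002]
force: [-2.0, 10.4, -2.4]
grip_width: 0.6
grasp_force: 4.8
time_s: 26.22
tcp_pos: [619.7, 180.2, 33.4]
ee_rot: [-3.136, -0.051, -0.002]
force: [0.1, 11.1, -2.0]
grip_width: 0.9
grasp_force: 4.8
```

About 11 N at the wrist, so roughly 8 N on the potato, held for a second. I back straight off, then up.

```bash
python3 -m inch '[[0,[0,-1,0],[0,0,0]],[0,[0,-1,0],[0,0,0]],[0,[0,-1,0],[0,0,0]],[0,[0,-2,0],[0,0,0]],[0,[0,-3,0],[0,0,0]]]'; python3 -m inch '[[0,[0,-4,0],[0,0,0]],[0,[0,-5,0],[0,0,0]],[0,[0,-5,0],[0,0,0]],[0,[0,0,0],[0,0,0]],[0,[0,0,-10],[0,0,0]]]'; python3 -m inch '[[0,[0,0,-25],[0,0,0]],[0,[0,0,-30],[0,0,0]],[0,[0,0,-30],[0,0,0]],[0,[-35,0,-10],[0,0,0]],[0,[-35,0,0],[0,0,0]]]'; python3 -m inch '[[0,[-35,0,0],[0,0,0]],[0,[-35,0,0],[0,0,0]],[0,[0,0,0],[0,0,0]],[0,[0,0,0],[0,0,0]],[0,[0,0,0],[0,0,0]]]'
python3 - <<'E'
from h import *
c=env.camera("wrist");a=env.camera("scene");o=env.observe();print(o["tcp_pos"],o["force"])
f=c["frame"];print(proj(c,(520,140,37)))
for r in range(0,236,10):
    hsv=cv2.cvtColor(f[r:r+1],cv2.COLOR_BGR2HSV)[0].astype(int)
    lab=np.where(hsv[:,2]<70,'.',np.where(hsv[:,1]<50,'W',np.where(hsv[:,1]>150,'o','p')))
    print(r,''.join(lab[150:500:3]))
E
```

```text
time_s: 26.63
tcp_pos: [620.6, 181.9, 33.2]
ee_rot: [3.139, 0.045, 0.002]
force: [0.4, 0.0, 0.6]
grip_width: 0.0
grasp_force: 0.0
time_s: 27.05
tcp_pos: [617.7, 197.6, 41.5]
ee_rot: [3.14, 0.048, -0.006]
force: [-0.9, -0.1, -0.6]
grip_width: 0.5
grasp_force: 0.0
time_s: 27.47
tcp_pos: [552.0, 196.5, 142.5]
ee_rot: [-3.139, -0.044, -0.011]
force: [0.2, 2.0, 0.3]
grip_width: 0.5
grasp_force: 0.0
time_s: 27.88
tcp_pos: [480.4, 193.4, 139.3]
ee_rot: [3.141, 0.046, 0.004]
force: [1.9, 0.5, -0.2]
grip_width: 0.5
grasp_force: 0.0
[480.73442434 193.60297267 138.81480962] [ 0.45132391 -0.10382301  0.31722239]
[324.79990705 144.89837067]
0 .oooooooooooooooooooooooooooooooooooooooooWWWWWWWWWWWWWWWWWWWWooooooooooooooooooooooooooooop.WW.WWWWWW...............
10 WWWWWWWWWWWWWWWWWWWWWWWWWWWWWWWWWWWWWWWWWWWWWWWWWWWWWWWWWWWWWWWWWWWWWWWWWWWWWWWWWWWWWWWWWWWWWWWWWWWWW................
20 WWWWWWWWWWWWWWWWWWWWWWWWWWWWWWWWWWWWWWWWWWWWWWWWWWWWWWWWWWWWWWWWWWWWWWWWWWWWWWWWWWWWWWWWWWWWWWWWWWWWW................
30 .pppppppppppppppppppppppppppppppppppppppppWWWWWWWWWWWWWWWWWWWpppppppppppppppWWppWWWWWWWWWWW..WWWWWW
[... 1752 characters left out ...]
ooooooooooooooooooopWWWWWWWpppppppppppppppoppppWWWWWWWWWWWWWWW............................
190 .op..pooooooooooooooooooooooooooooooooooooooooWWWWWWWpppppppppppppooppppWWWWWWWWWWWWWWWWW............................
200 ...............................................WWWWWW.ppppppppppppppppp.......WWWWWWWWWW.............................
210 ................................................WWWWW..pppppppppppppp................................................
220 ..........................................................pppppppp...................................................
230 .....................................................................................................................
```

The potato is nipped between jaw and nose, centred at about row 146 (x ≈ 0), and the hand is clear. I hand in.

```bash
python3 -c "
from cell import env
print(env.hand_in())"
```

```text
the job is handed in; nothing more can be done
None
```

I handed the job in with the sweet potato lying on the gauge bed, nipped between the stop and the sliding jaw, after pressing it at about 8 N for roughly a second (about 11 N at the wrist less the 3 N drag); the hand is off, and the first grasp missed but moved nothing that I could see.

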